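Click the scallop cartridge into the imaging holder

TASK

Take the black specimen cartridge with the orange top out of the open pine drawer and push it, notched foot first, down into the slot of the blue holder until the sprung ball clicks into its notch and it sits held, then let go. How deep it has to go is not known beforehand, so feel for it and push gently: never load the holder with more than about 25 N (2.5 kg). Leave the tin, the tube, the scallop stand and the barnacles where they are.

Things in the scene. Friction and masses are not known exactly. Their poses are not given: they have to be found in the camera images.
- cartridge: Upright flat block, 30 mm (x) by 14 mm (y) by 108 mm (z), 40 to 85 g, black, top 18 mm orange, pink scallop relief on both broad faces. Origin: centre of its underside, z up. It stands on the drawer floor. Grip from above across the 14 mm, fingertips at least 86 mm above its foot to stay clear of the holder. Fits the slot either way round (half turn).
- cartridge_notch (a point): On the cartridge's middle line, 29 mm above its foot: the height of the notches, one in each narrow edge (facing its +x and -x), 5 mm deep, reaching from 24.7 to 35 mm above the foot. The foot below them is 30 mm wide with corners rounded to 4 mm.
- holder: Fixed holder: steel foot plate 120 by 80 by 8 mm with a blue upright sleeve and yellow flared mouth. Origin on the table straight under the slot's centre, z up. The slot's floor is clamped anywhere from 8 to 36 mm above the table: not measured, different each time, firm in use. The cartridge is home when it stands on that floor, its notch at the ball.
- slot_mouth (a point): Centre of the mouth's top rim, 80 mm above the table. The vertical slot is 31.6 mm along the holder's x, 16.2 mm along its y, straight below 70 mm height; above that the yellow mouth flares it to about 4.5 mm wider on every side. Mouth outside about 52 by 36 mm.
- spring_box (a point): Top of the grey spring box, 26 by 24 mm, 70 mm high, on the slot's +x side. The ball behind it looks into the slot from the +x wall, always 29 mm above the slot's floor. Pushing the foot past the ball takes about 2 to 7 N over some 25 mm, then the force drops as it clicks, 0 to 2 mm above the floor; then the floor stops the cartridge hard.
- ball (a joint): How far the sprung steel ball (10 mm diameter) is pushed back into the wall, in m: 0 when it is fully out (standing 4.4 mm into the slot), about 0.0025 to 0.0044 while the cartridge's foot or flank holds it back, 0 again (below 0.001) once it has clicked into the notch. Spring: 3 N at 0, plus 0.6 N per mm.
- drawer: Fixed low pine drawer unit, half open, chipped white enamel top. Origin on the table under the middle of the open part; front with brass knob faces its -x. Open part 170 mm (x) by 188 mm (y) inside, floor 12 mm above the table, walls up to 42 mm. The cabinet behind (from x = 85 mm) is 71 mm high and 256 mm wide.
- tin: Round aluminium specimen tin, 60 mm diameter, 30 mm high, loose in the drawer beside the cartridge; origin at the centre of its underside. To be left alone.
- tube: Cork-stoppered green glass tube, 22 mm diameter, standing in a wooden block 50 by 50 by 26 mm, 94 mm high in all, loose, behind the holder; origin at the centre of its underside. To be left alone.
- scallop_stand: Steel stand 70 by 60 mm with a spring clip holding a pink scallop valve upright, about 115 mm high, loose, behind the holder; origin at the centre of its underside. To be left alone.
- barnacles: Cluster of grey-white barnacle cones on a stone, about 66 by 50 mm and 39 mm high, loose, in front of the holder; origin at the centre of its underside. To be left alone.
Not all that is in view belongs to the job. There is more than one size of the cartridge; the job needs the smaller.

How it is judged:
At the end, for the whole second after the job is handed in: The cartridge stands at rest and released in the holder's slot, upright (within 0.08 rad), lined up with the slot (4 mm, 0.15 rad), its foot less than 37.8 mm above the table and the sprung ball out again in its notch (pushed back less than 1 mm) (z of cartridge in the frame of holder below 0.0378 m and value of joint ball below 0.001 m and horizontal distance between cartridge and holder below 0.004 m and angle between cartridge's own z axis and vertical below 0.08 rad and angle between the x axis of cartridge and the x axis of holder, either way round below 0.15 rad and linear speed of cartridge below 0.01 m/s and not (contact force between cartridge and the fingers above 0.05 N)); the robot touches nothing.
It fails at once if the cartridge is pressed on the holder with more than 28 N (contact force between cartridge and holder above 28 N).
It fails at once if the robot presses on the holder with more than 28 N (contact force between any of the fingers, the arm and holder above 28 N).
It fails at once if a bystander is shifted by more than 20 mm (distance of any of tin, tube, scallop_stand, barnacles from where it was at the start of the episode above 0.02 m).
It fails at once if a bystander is tipped over (angle between any of tin, tube, scallop_stand, barnacles's own z axis and vertical above 0.4 rad).
It also fails if it takes over 48 s, if anything falls off the work surface, if the arm or the gripper's body presses on something with over 40 N, if the wrist force passes 120 N, or if a joint passes its speed limit or range.

ROBOT

A 6-joint arm with a two-finger parallel gripper is mounted at the origin on the work surface. World frame = base frame: x ahead of the robot, y to its left, z up, the work surface at z = 0. Lengths are in m, angles in rad, forces in N, time in s.
With the tool pointing down it reaches from about 0.275 to 0.725 m from the base axis. Payload 15.9 kg.
Tool frame: the origin (TCP) lies on the centre line of the jaws, within the pads' length; the fingertips stand 19 mm ahead of it and the grasp point (between the pads) is the TCP; z points along the fingers, y is the line along which they close (so a half turn about z gives the same grasp; the last joint's range is limited). The gripper opens to 85 mm and grips with 20 to 120 N. Pads are 22 mm wide; open, the fingers measure 114 mm over their backs; the gripper's body (76 mm by 85 mm) begins 54 mm behind the grasp point. The pads swing forward as they close: fully open they stand 13 mm farther back than shut.
Start: joints at [-1.309, 0.213, -0.034, 1.323, 0, 1.571], TCP at [0.129, -0.483, 0.25] pointing down, gripper open.
Joint ranges: [-2.98, 2.98], [-0.74, 1.72], [-1.14, 1.35], [-2.1, 2.04], [-1.57, 1.44], [-3.14, 3.14]. Speed limits (rad/s): [1.89, 1.89, 2.39, 2.57, 3.14, 3.14].

INTERFACE

Orientations are given as a unit quaternion [w, x, y, z].
In Python, from plant import read_state, optics, close_job gives the robot as it stands.
- The arm moves only by the shell command python3 -m jog 'ROWS' [OPENING] [FORCE]. ROWS is a JSON object of lists of equal length, an entry for each row: "offset": the shift along the world's x, y, z in units of 50 mm (1.0 is 50 mm), a list of three; "delta_rot": the turn, a rotation vector about the world's x, y, z in units of 6 degrees (1.0 is 6 degrees), a list of three. In form: {"offset": [[dx, dy, dz], ...], "delta_rot": [[rx, ry, rz], ...]}. A call has exactly 10 rows; each row shifts and turns the commanded pose from where the row before left it; what a row does not reach is not made up. A row lasts 1/10 s, in which the tool goes at most 50 mm and 8.59 degrees, less where a joint would pass 70% of its speed; a pose out of reach is approached as far as the arm can. A call is refused whole if a number of a shift passes 1 or a number of a turn 1, either way. A call with a gripper value outside its range is refused whole. OPENING is the opening, from -1 (shut) to 1 (fully open), set as the call begins (- or left out, the last holds). The fingers move at their own pace and stop on an object; FORCE is the grip in N (left out, the last holds). Time passes only in rows, so rows that do not move let the fingers close, or fill a call up. It gives the time, the measured TCP pose, the force, the opening and the grip force at its end, in the units of the state.
- read_state(): the state, without advancing time (a new reading comes with each control period).
- optics.snapshot(name): name is "scene" or "side" or "wrist"; returns the picture (400x640x3 uint8, red, green, blue); there is no depth.
- optics.get_calibration(name): a dict with "intrinsics" (3x3 intrinsics, pixels), "camera_from_world" (4x4, takes a point from world to camera coordinates); the wrist camera has in their place "mount" (4x4, takes a point from camera to tool coordinates, whose origin is the TCP and whose axes are the flange's). Camera axes: x right, y up, looking along -z (the intrinsics and any distortion apply to the point x, -y, -z); pixel columns grow to the right and rows downward; lengths in m; the calibration is good to about 2 mm. A picture is of the moment at which its call begins: read the wrist's pose just before it. get_calibration takes no time and is no camera call.
- close_job(): hands the job in; it is judged then, once.
The state is a dict: "clock": time; "qpos": joint angles; "qd": joint speeds; "joint_torque": joint torques, N m; "ee_pos": TCP position; "ee_rot": TCP orientation; "ft_force": force on the tool from outside, world axes, zero at the start; "wrist_torque": the same for the moment, N m; "finger_gap": opening from 0.0 (shut) to 1.0 (fully open); "gripper_force": force on a finger pad.
Only numpy, scipy, OpenCV 4.12 (cv2) and the standard library are available. Lean on these libraries where they do the work, as an engineer would, in place of code of your own. Each camera call takes 0.05 s, during which the arm holds its last target. There are 200 camera calls.

## Working session

There is one attempt and no reset: what is moved stays moved. The work goes in short steps, Python scripts to look and compute and a shell command to move; the robot and the scene stay as the last step left them, time stands still between calls to the robot, and variables do not carry over. Pictures are saved under pics/ and viewed, at most 10 in all, crops included, and the job is handed in when it is done.

```bash
mkdir -p pics; cat > h.py <<'E'
import numpy as np, cv2
from scipy.spatial.transform import Rotation as R
from plant import read_state, optics, close_job
def snap(n,f):
    s=read_state(); im=optics.snapshot(n); cv2.imwrite('pics/'+f,cv2.cvtColor(im,cv2.COLOR_RGB2BGR)); return s,im
def cam(n,s=None):
    c=optics.get_calibration(n); K=np.array(c['intrinsics'])
    if n=='wrist':
        q=s['ee_rot']; T=np.eye(4); T[:3,:3]=R.from_quat([q[1],q[2],q[3],q[0]]).as_matrix(); T[:3,3]=s['ee_pos']
        wc=T@np.array(c['mount'])
    else: wc=np.linalg.inv(np.array(c['camera_from_world']))
    return K,wc
def at(n,uv,z,s=None):
    K,wc=cam(n,s); d=np.linalg.inv(K)@[uv[0],uv[1],1]; d=wc[:3,:3]@[d[0],-d[1],-d[2]]; o=wc[:3,3]
    return (o+d*(z-o[2])/d[2])
def proj(n,p,s=None):
    K,wc=cam(n,s); c=np.linalg.inv(wc)@[*p,1]; u=K@[c[0],-c[1],-c[2]]; return u[:2]/u[2]
E
python3 - <<'E'
from h import *
for n in('scene','side'):
    s,_=snap(n,n+'0.png'); print(optics.get_calibration(n).keys(), cam(n)[1][:3,3])
print(s)
a=cv2.imread('pics/scene0.png')
E
```

```text
dict_keys(['intrinsics', 'camera_from_world']) [1.0604363  0.00731562 0.9293079 ]
dict_keys(['intrinsics', 'camera_from_world']) [ 0.33434594 -0.70345301  0.64031594]
{'clock': 0.05, 'qpos': array([-1.30897732e+00,  2.13340975e-01, -3.50007907e-02,  1.32347355e+00,
       -7.88229383e-06,  1.57082247e+00]), 'qd': array([-0.00041621, -0.00040151,  0.00010283,  0.00119452,  0.00048759,
        0.00016485]), 'joint_torque': array([ 3.33159232e-04, -6.87957501e+01,  4.88346326e+01,  1.18354236e-02,
        1.01802191e-04, -3.70839666e-05]), 'ee_pos': array([ 0.12934388, -0.48268908,  0.24984686]), 'ee_rot': array([-5.04618736e-04,  9.91445158e-01,  1.30522941e-01, -7.04212287e-05]), 'ft_force': array([-0.21605789, -0.45379089,  0.46148822]), 'wrist_torque': array([-0.00615439,  0.00916593,  0.01281987]), 'gripper_force': 0.0, 'finger_gap': 1.000760248193656}
```

View pics/scene0.png

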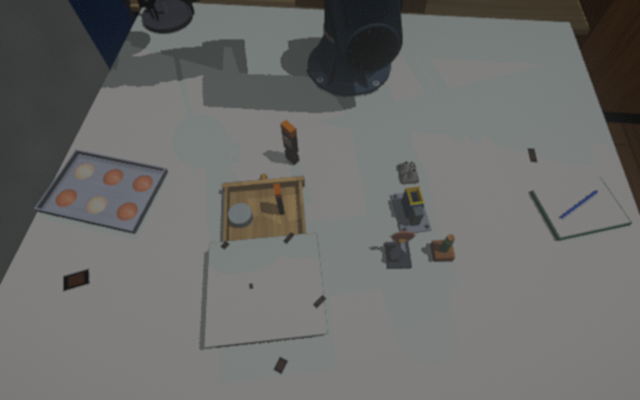

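View pics/side0.png

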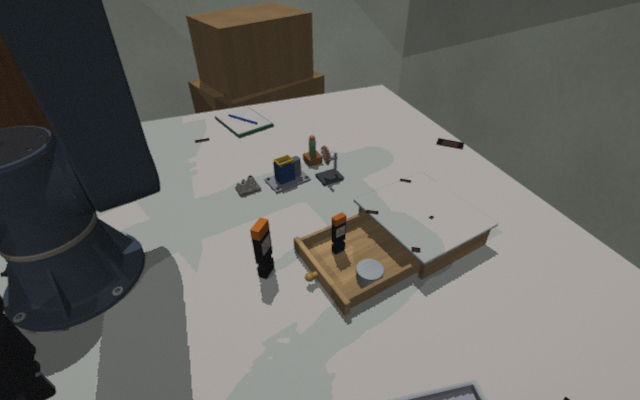

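Scene view: there are two orange-topped cartridges. The larger one stands on the table in front of the drawer, at scene (290,142) and side (263,248). The smaller one is inside the open drawer, at scene (279,200) and side (339,233). The drawer one fits the description, because it is in the drawer and smaller. The holder is at scene (413,205), with its yellow mouth at about (415,193). I'll confirm the choice in one enlarged picture.

```bash
python3 - <<'E'
from h import *
a=cv2.imread('pics/scene0.png');b=cv2.imread('pics/side0.png')
def c(i,x,y,w=80,h=60,f=5): return cv2.convertScaleAbs(cv2.resize(i[y:y+h,x:x+w],None,fx=f,fy=f,interpolation=cv2.INTER_CUBIC),alpha=1.5)
cv2.imwrite('pics/crop1.png',np.vstack([np.hstack([c(a,240,165),c(a,380,175)]),np.hstack([c(b,300,200),c(b,255,140)])]))
print(at('scene',(277,187),.12),at('scene',(415,193),.08),at('side',(340,216),.12),at('side',(287,160),.08))
for p in [(303,178),(222,183),(303,238)]: print(at('scene',p,.042))
E
```

```text
[ 0.56968964 -0.14842429  0.12      ] [0.53477702 0.19124466 0.08      ] [ 0.58001431 -0.15106465  0.12      ] [0.55183334 0.17745979 0.08      ]
[ 0.48858992 -0.0980814   0.042     ]
[ 0.52190628 -0.31085959  0.042     ]
[ 0.66313339 -0.07886813  0.042     ]
```

View pics/crop1.png

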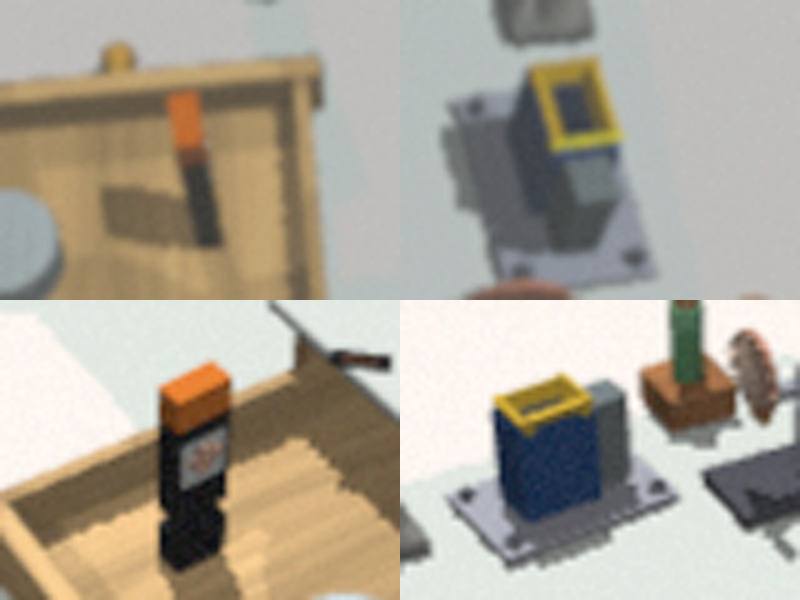

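The crop confirms it: the drawer cartridge at scene (278,189) has the orange top, scallop relief and notched foot. The holder's mouth centre is at scene (415,196), with the spring box on the far +x side. Next I refine the positions from the corners.

```bash
python3 - <<'E'
from h import *
S=lambda x,y:(240+x/5,165+y/5); H=lambda x,y:(380+(x-400)/5,175+y/5)
T=lambda x,y:(300+x/5,200+(y-300)/5); G=lambda x,y:(255+(x-400)/5,140+(y-300)/5)
def rep(n,ps,z): 
    P=np.array([at(n,p,z)[:2] for p in ps]); print(P.mean(0).round(4)); e=np.diff(np.vstack([P,P[:1]]),axis=0); print([(round(1e3*np.hypot(*v)),round(np.degrees(np.arctan2(v[1],v[0])))) for v in e])
rep('scene',[S(168,93),S(200,92),S(208,150),S(180,152)],.12)
rep('side',[T(160,388),T(212,363),T(230,378),T(178,402)],.12)
rep('scene',[H(528,65),H(598,58),H(620,145),H(550,152)],.08)
rep('side',[G(497,393),G(567,375),G(592,403),G(525,425)],.08)
print(optics.get_calibration('wrist'))
E
```

```text
[ 0.576  -0.1456]
[(15, 97), (33, 15), (13, -81), (34, -162)]
[ 0.5774 -0.1519]
[(29, 15), (13, -75), (28, -167), (12, 109)]
[0.5433 0.1904]
[(36, 101), (51, 10), (35, -79), (51, -169)]
[0.5442 0.1819]
[(44, 6), (36, -82), (44, -169), (40, 99)]
{'intrinsics': array([[350.58134279,   0.        , 321.72564397],
       [  0.        , 350.58134279, 197.06171995],
       [  0.        ,   0.        ,   1.        ]]), 'mount': array([[-4.82432349e-04,  9.63656195e-01,  2.67145102e-01,
         6.83856474e-02],
       [ 9.99999696e-01,  3.01188852e-04,  7.19420633e-04,
        -2.92026515e-04],
       [ 6.12813023e-04,  2.67145368e-01, -9.63656047e-01,
        -1.22462453e-01],
       [ 0.00000000e+00,  0.00000000e+00,  0.00000000e+00,
         1.00000000e+00]])}
```

```bash
python3 -m jog '{"offset":[[0.2,0.15,0],[0.44,0.34,0],[0.5,0.37,0],[0.5,0.37,0],[0.5,0.37,0],[0.5,0.37,0],[0.5,0.37,0],[0.5,0.37,0],[0.5,0.37,0],[0.5,0.37,0]],"delta_rot":[[0,0,0],[0,0,0],[0,0,0],[0,0,0],[0,0,0],[0,0,0],[0,0,0],[0,0,0],[0,0,0],[0,0,0]]}' 1 40
python3 -m jog '{"offset":[[0.5,0.37,0],[0.5,0.37,0],[0.5,0.37,0],[0.5,0.37,0],[0.5,0.37,0],[0.5,0.37,0],[0.5,0.37,0],[0.5,0.37,0],[0.26,0.24,0],[0,0,0]],"delta_rot":[[0,0,0],[0,0,0],[0,0,0],[0,0,0],[0,0,0],[0,0,0],[0,0,0],[0,0,0],[0,0,0],[0,0,0]]}'
python3 - <<'E'
from h import *
s,_=snap('wrist','w1.png'); np.save('w1.npy',s,allow_pickle=True); print(s['ee_pos'],s['ee_rot'],s['finger_gap'])
E
```

```text
clock: 1.1
ee_pos: [0.3625, -0.3088, 0.2502]
ee_rot: [-0.0, 0.991, 0.131, -0.0]
ft_force: [-0.4, -0.1, 0.7]
finger_gap: 0.998
gripper_force: 0.0
clock: 2.1
ee_pos: [0.5755, -0.1481, 0.2496]
ee_rot: [-0.0, 0.991, 0.132, -0.0]
ft_force: [0.4, 0.1, 0.8]
finger_gap: 0.997
gripper_force: 0.0
[ 0.57551667 -0.14808741  0.24959855] [-3.67805308e-04  9.91282847e-01  1.31750011e-01 -3.40606755e-04] 0.9969331014247677
```

View pics/w1.png

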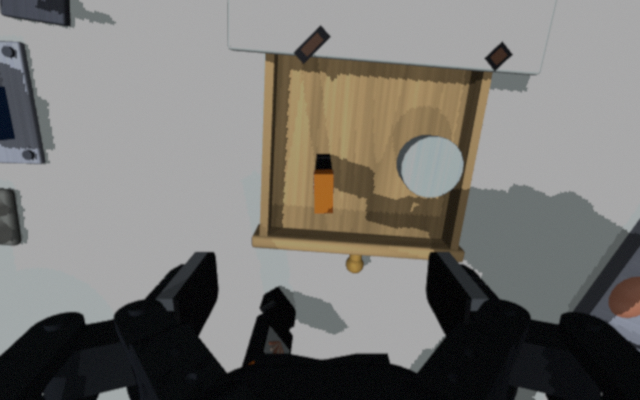

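Wrist view: the cartridge's orange top spans about (314–333, 170–213), inside the drawer with the tin at (431,166). The large cartridge stands at (270,340). I'll measure the first precisely and check clearance to the second.

```bash
python3 - <<'E'
from h import *
s=np.load('w1.npy',allow_pickle=True).item(); im=cv2.imread('pics/w1.png')
h=cv2.cvtColor(im,cv2.COLOR_BGR2HSV); m=cv2.inRange(h,(5,170,90),(18,255,255)); m[:, :300]=0;m[:,345:]=0;m[:150]=0;m[225:]=0
ys,xs=np.nonzero(m); print(xs.min(),xs.max(),ys.min(),ys.max())
for y in range(162,218,4): print(y,xs[ys==y].min() if (ys==y).any() else 0,xs[ys==y].max() if (ys==y).any() else 0, im[y,323])
r=cv2.minAreaRect(np.c_[xs,ys].astype(np.float32)); b=cv2.boxPoints(r)
P=np.array([at('wrist',p,.12,s)[:2] for p in b]); print(b,P,P.mean(0)); e=np.diff(P,axis=0); print([(np.hypot(*v)*1e3,np.degrees(np.arctan2(v[1],v[0]))) for v in e])
print('proj',proj('wrist',(.5765,-.149,.12),s))
print('big base',at('scene',(292,160),0),at('side',(265,272),0)); 
for z in(.12,.14,.16): print(z,at('scene',(288,127),z),at('side',(261,229),z))
E
```

```text
314 333 173 212
162 0 0 [8 8 8]
166 0 0 [10 10 10]
170 0 0 [ 9 30 58]
174 315 332 [ 24  77 131]
178 315 333 [ 34 100 164]
182 315 332 [ 35 101 165]
186 314 332 [ 36 101 165]
190 315 332 [ 36 102 166]
194 315 332 [ 37 103 166]
198 315 332 [ 34 101 165]
202 315 332 [ 36 102 166]
206 315 332 [ 32 100 164]
210 315 331 [ 36 102 165]
214 0 0 [ 72 106 132]
[[313.0739  211.9312 ]
 [314.48663 172.37453]
 [333.17706 173.04204]
 [331.76434 212.59871]] [[ 0.56089854 -0.14466334]
 [ 0.59057208 -0.13792811]
 [ 0.59366293 -0.15126503]
 [ 0.56407399 -0.15842671]] [ 0.57730188 -0.1480708 ]
[(np.float64(30.428315927045034), np.float64(12.788193819302396)), (np.float64(13.690390609972905), np.float64(-76.95197989407565)), (np.float64(30.44330384321572), np.float64(-166.39384527518553))]
proj [324.03936211 194.11610321]
big base [ 0.40252398 -0.14147733  0.        ] [ 0.40077076 -0.14261456  0.        ]
0.12 [ 0.38179569 -0.14608392  0.12      ] [ 0.40801272 -0.1298078   0.12      ]
0.14 [ 0.39856658 -0.14229304  0.14      ] [ 0.4051811  -0.15185768  0.14      ]
0.16 [ 0.41533746 -0.13850216  0.16      ] [ 0.40234949 -0.17390756  0.16      ]
```

```bash
python3 -m jog '{"offset":[[0.04,0,-0.2],[0,0,-0.4],[0,0,-0.4],[0,0,-0.4],[0,0,-0.4],[0,0,-0.4],[0,0,-0.25],[0,0,-0.18],[0,0,0],[0,0,0]],"delta_rot":[[0,0,-0.3],[0,0,0],[0,0,0],[0,0,0],[0,0,0],[0,0,0],[0,0,0],[0,0,0],[0,0,0],[0,0,0]]}' 
python3 -m jog '{"offset":[[0,0,0],[0,0,0],[0,0,0],[0,0,0],[0,0,0],[0,0,0],[0,0,0],[0,0,0],[0,0,0],[0,0,0]],"delta_rot":[[0,0,0],[0,0,0],[0,0,0],[0,0,0],[0,0,0],[0,0,0],[0,0,0],[0,0,0],[0,0,0],[0,0,0]]}' -1 60
```

```text
clock: 3.15
ee_pos: [0.5766, -0.1506, 0.1195]
ee_rot: [0.0, 0.993, 0.115, 0.0]
ft_force: [0.4, -0.5, 0.9]
finger_gap: 1.0
gripper_force: 0.0
clock: 4.15
ee_pos: [0.5766, -0.1504, 0.119]
ee_rot: [0.0, 0.993, 0.115, 0.0]
ft_force: [-0.2, 1.5, 6.3]
finger_gap: 0.146
gripper_force: 59.2
```

```bash
python3 -m jog '{"offset":[[0,0,0.15],[0,0,0.35],[0,0,0.5],[0,0,0.5],[0,0.3,0.5],[-0.07,0.6,0.45],[-0.1,0.7,0.2],[-0.1,0.7,0],[-0.1,0.7,0],[-0.1,0.7,0]],"delta_rot":[[0,0,0],[0,0,0],[0,0,0],[0,0,0],[0,0,0],[0,0,0],[0,0,0],[0,0,0],[0,0,0],[0,0,0]]}' 
python3 -m jog '{"offset":[[-0.1,0.5,0],[-0.1,0.2,0],[0,0,0],[0,0,0],[0,0,0],[0,0,0],[0,0,0],[0,0,0],[0,0,0],[0,0,0]],"delta_rot":[[0,0,0],[0,0,0],[0,0,0],[0,0,0],[0,0,0],[0,0,0],[0,0,0],[0,0,0],[0,0,0],[0,0,0]]}'
python3 - <<'E'
from h import *
s,_=snap('wrist','w2.png'); np.save('w2.npy',s,allow_pickle=True); print(s['ee_pos'],s['ee_rot'],s['ft_force'])
E
```

```text
clock: 5.15
ee_pos: [0.5524, 0.0358, 0.2517]
ee_rot: [0.0, 0.993, 0.115, 0.0]
ft_force: [0.5, -0.0, -1.0]
finger_gap: 0.15
gripper_force: 58.6
clock: 6.15
ee_pos: [0.5429, 0.0695, 0.2513]
ee_rot: [0.0, 0.993, 0.115, -0.0]
ft_force: [-0.3, -0.4, -0.5]
finger_gap: 0.147
gripper_force: 58.5
[0.54291519 0.06948254 0.25130469] [ 6.18966849e-06  9.93377097e-01  1.14899705e-01 -8.93420720e-06] [-0.30575911 -0.3682072  -0.46638778]
```

View pics/w2.png

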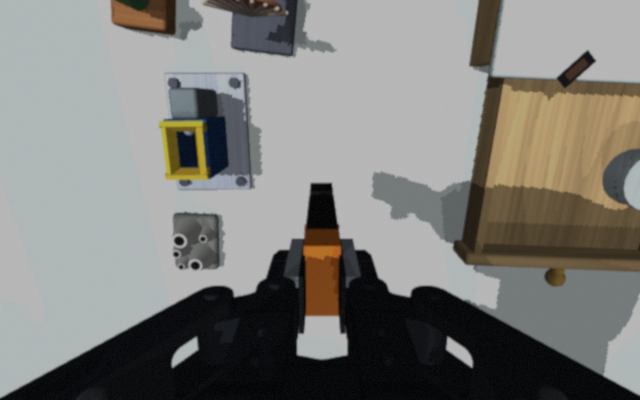

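```bash
python3 - <<'E'
from h import *
s=np.load('w2.npy',allow_pickle=True).item(); im=cv2.imread('pics/w2.png')
h=cv2.cvtColor(im,cv2.COLOR_BGR2HSV); m=cv2.inRange(h,(20,140,60),(35,255,255)); m[:,240:]=0;m[:100]=0;m[200:]=0
ys,xs=np.nonzero(m); b=cv2.boxPoints(cv2.minAreaRect(np.c_[xs,ys].astype(np.float32)))
for z in(.08,.07):
  P=np.array([at('wrist',p,z,s)[:2] for p in b]); print(b.round(1).tolist(),P.round(4).tolist(),P.mean(0)); e=np.diff(P,axis=0); print([(np.hypot(*v)*1e3,np.degrees(np.arctan2(v[1],v[0]))) for v in e])
x0,y0=150,105
c=cv2.resize(im[y0:y0+90,x0:x0+120],None,fx=6,fy=6,interpolation=cv2.INTER_CUBIC); cv2.imwrite('pics/c2.png',c)
a=s['ee_rot']; print('toolyaw',np.degrees(2*np.arctan2(a[2],a[1])))
E
```

```text
[[159.60000610351562, 122.0], [204.10000610351562, 117.69999694824219], [209.89999389648438, 177.60000610351562], [165.5, 182.0]] [[0.562, 0.2112], [0.5737, 0.1761], [0.5251, 0.1642], [0.5126, 0.2009]] [0.54333663 0.18808517]
[(np.float64(37.0037684438732), np.float64(-71.43549368839382)), (np.float64(50.11576385209778), np.float64(-166.24371212664784)), (np.float64(38.75161641946158), np.float64(108.82079181451843))]
[[159.60000610351562, 122.0], [204.10000610351562, 117.69999694824219], [209.89999389648438, 177.60000610351562], [165.5, 182.0]] [[0.5604, 0.2155], [0.5725, 0.1792], [0.5222, 0.1669], [0.5093, 0.2048]] [0.54108725 0.19158059]
[(np.float64(38.263402031095005), np.float64(-71.43549368839372)), (np.float64(51.82173873120047), np.float64(-166.24371212664792)), (np.float64(40.07074794724431), np.float64(108.8207918145183))]
toolyaw 13.19568042914427
```

View pics/c2.png

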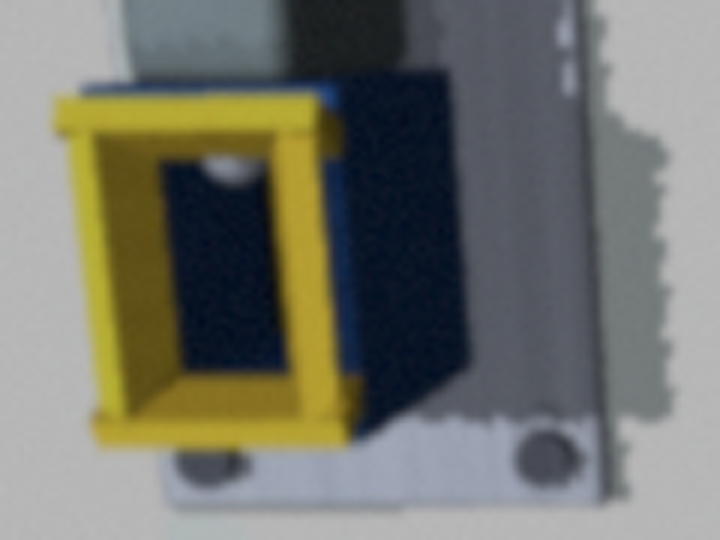

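The cartridge hangs straight in the jaws. In the crop, the mouth's short bars are centred on (187,97) and (224,445). The straight slot's left edge runs (160,158) to (183,372), and the ball shows at (235,165). I'll work out the slot centre and the cartridge's position in the hand.

```bash
python3 - <<'E'
from h import *
s=np.load('w2.npy',allow_pickle=True).item(); im=cv2.imread('pics/w2.png')
C=lambda x,y:(150+x/6-.4,105+y/6-.4)
A=lambda x,y,z:at('wrist',C(x,y),z,s)[:2]
ang=lambda v:np.degrees(np.arctan2(v[1],v[0]))
print('rim',A(205.5,271,.08)); 
p,q=A(160,158,.07),A(183,372,.07); v=p-q; L=np.hypot(*v); print('slot left',L,ang(v)); n=np.array([v[1],-v[0]])/L; print('slot c',(p+q)/2+n*.0081)
p,q=A(68,130,.08),A(105,415,.08); print('rim left',ang(p-q))
p,q=A(187,97,.08),A(224,445,.08); print('axis',ang(p-q),np.hypot(*(p-q)))
p,q=A(550,0,.008),A(600,495,.008)
p,q=A(580,20,.008),A(600,495,.008); print('plate edge',ang(p-q)); p,q=A(170,505,.008),A(600,500,.008); print('plate end',ang(p-q)-90)
T=np.eye(4);a=s['ee_rot'];M=R.from_quat([a[1],a[2],a[3],a[0]]).as_matrix()
for zt,name in((-.001,'top'),(.017,'orange low'),(.107,'foot')):
  for xt in(-.015,.015): print(name,xt,proj('wrist',s['ee_pos']+M@[xt,0,zt],s).round(1))
h=cv2.cvtColor(im,cv2.COLOR_BGR2HSV); print([(y,im[y,322].tolist()) for y in list(range(180,190))+list(range(222,246,1))+list(range(308,322))])
E
```

```text
rim [0.54378027 0.18894403]
slot left 0.030889357121402002 13.060844943428975
slot c [0.54291766 0.18942047]
rim left 13.716338466083453
axis 13.237490463814268 0.048666048345982156
plate edge 12.361621151558916
plate end 13.86250369083345
top -0.015 [322.8 317.6]
top 0.015 [322.8 247.8]
orange low -0.015 [322.7 293.5]
orange low 0.015 [322.7 230.5]
foot -0.015 [322.4 224.5]
foot 0.015 [322.4 182.4]
[(180, [183, 183, 183]), (181, [177, 176, 176]), (182, [147, 146, 146]), (183, [92, 92, 92]), (184, [35, 34, 35]), (185, [9, 10, 6]), (186, [7, 7, 7]), (187, [8, 9, 10]), (188, [9, 6, 5]), (189, [9, 12, 9]), (222, [8, 8, 8]), (223, [10, 8, 7]), (224, [6, 3, 4]), (225, [8, 7, 7]), (226, [5, 6, 4]), (227, [10, 9, 14]), (228, [2, 14, 32]), (229, [9, 29, 57]), (230, [12, 36, 72]), (231, [9, 38, 75]), (232, [12, 40, 75]), (233, [11, 41, 76]), (234, [15, 41, 77]), (235, [13, 40, 75]), (236, [9, 39, 74]), (237, [11, 40, 75]), (238, [13, 41, 76]), (239, [9, 37, 75]), (240, [14, 40, 75]), (241, [12, 40, 77]), (242, [13, 40, 76]), (243, [13, 40, 75]), (244, [16, 46, 84]), (245, [23, 65, 113]), (308, [27, 69, 124]), (309, [27, 69, 124]), (310, [28, 69, 125]), (311, [28, 69, 125]), (312, [26, 68, 124]), (313, [24, 67, 124]), (314, [41, 76, 127]), (315, [88, 108, 141]), (316, [144, 152, 165]), (317, [175, 176, 179]), (318, [182, 181, 182]), (319, [182, 183, 182]), (320, [182, 181, 182]), (321, [182, 182, 181])]
```

The cartridge sits 1.1 mm along tool +x in the jaws with no tilt. Its yaw of 13.2° already equals the slot's, and the slot centre is about (0.5433, 0.1891). That makes the TCP target (0.5422, 0.1888).

```bash
python3 -m jog '{"offset":[[0,0.2,0],[0,0.4,0],[0,0.5,0],[0,0.5,0],[-0.01,0.4,0],[0,0.26,-0.2],[0,0.13,-0.4],[0,0,-0.3],[0,0,-0.15],[0,0,0]],"delta_rot":[[0,0,0],[0,0,0],[0,0,0],[0,0,0],[0,0,0],[0,0,0],[0,0,0],[0,0,0],[0,0,0],[0,0,0]]}' 
python3 - <<'E'
from h import *
s,_=snap('wrist','w3.png');s2,_=snap('side','s3.png');print(s2['ee_pos'],s2['ft_force'])
a=cv2.imread('pics/w3.png')[100:350,220:420];b=cv2.imread('pics/s3.png')[90:190,240:340]
a=cv2.resize(a,(400,500)); b=cv2.resize(b,(400,400),interpolation=cv2.INTER_CUBIC); b=cv2.copyMakeBorder(b,0,100,0,0,0)
cv2.imwrite('pics/c3.png',cv2.convertScaleAbs(np.hstack([a,b]),alpha=1.5))
E
```

```text
clock: 7.2
ee_pos: [0.5491, 0.1612, 0.1976]
ee_rot: [-0.011, 0.991, 0.137, -0.003]
ft_force: [-0.5, -0.3, 0.2]
finger_gap: 0.149
gripper_force: 58.6
[0.54950424 0.16132748 0.19857161] [-0.22076949 -0.53359771  0.34764669]
```

View pics/c3.png

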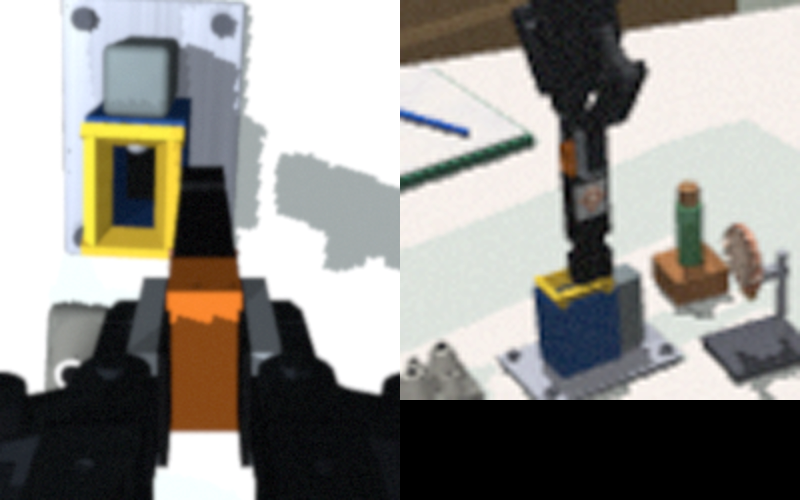

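The cartridge is about 28 mm short in y and slightly turned, so the arm didn't reach the commanded pose. I'll check the joints.

```bash
python3 - <<'E'
from h import *
s=read_state(); print(s['qpos'].round(3),s['qd'].round(3)); a=s['ee_rot']; r=R.from_quat([a[1],a[2],a[3],a[0]]); M=r.as_matrix(); print(M.round(4),np.degrees(np.arctan2(M[1,0],M[0,0])))
w=np.load('w2.npy',allow_pickle=True).item(); print(w['qpos'].round(3))
E
```

```text
[0.274 0.377 0.059 1.252 0.023 3.141] [ 0.002 -0.007  0.012  0.004 -0.001  0.001]
[[ 9.626e-01  2.710e-01 -6.100e-03]
 [ 2.711e-01 -9.623e-01  2.260e-02]
 [ 3.000e-04 -2.340e-02 -9.997e-01]] 15.729401604919031
[ 0.127  0.312  0.099  1.357 -0.     3.039]
```

Joint 6 has hit its limit, so the grasp needs a half turn, which the slot allows. I'll lift, turn +180° about z in 30 rows, then correct the remaining pose error.

```bash
python3 -m jog '{"offset":[[0,0,0.2],[0,0,0.3],[0,0,0.3],[0,0,0.2],[0,0,0.05],[0,0,0],[0,0,0],[0,0,0],[0,0,0],[0,0,0]],"delta_rot":[[0,0,0.2],[0,0,0.5],[0,0,1],[0,0,1],[0,0,1],[0,0,1],[0,0,1],[0,0,1],[0,0,1],[0,0,1]]}' 
python3 -m jog '{"offset":[[0,0,0],[0,0,0],[0,0,0],[0,0,0],[0,0,0],[0,0,0],[0,0,0],[0,0,0],[0,0,0],[0,0,0]],"delta_rot":[[0,0,1],[0,0,1],[0,0,1],[0,0,1],[0,0,1],[0,0,1],[0,0,1],[0,0,1],[0,0,1],[0,0,1]]}' 
python3 -m jog '{"offset":[[0,0,0],[0,0,0],[0,0,0],[0,0,0],[0,0,0],[0,0,0],[0,0,0],[0,0,0],[0,0,0],[0,0,0]],"delta_rot":[[0,0,1],[0,0,1],[0,0,1],[0,0,1],[0,0,1],[0,0,1],[0,0,1],[0,0,1],[0,0,0.5],[0,0,0]]}' 
cat > e.py <<'E'
from h import *
s=read_state(); a=s['ee_rot']; r=R.from_quat([a[1],a[2],a[3],a[0]])
t=R.from_euler('z',193.2,degrees=True)*R.from_euler('x',180,degrees=True)
print('pos',s['ee_pos'].round(4),'need rot units',(np.degrees((t*r.inv()).as_rotvec())/6).round(3),'q',s['qpos'].round(3),s['ft_force'].round(2))
# tcp target: cartridge now offset +1.1 mm along tool x -> world
y=np.radians(193.2); tgt=np.array([.5433,.1891])-.0011*np.array([np.cos(y),np.sin(y)]); print('tgt',tgt.round(4),'units',((tgt-s['ee_pos'][:2])/.05).round(3))
E
python3 e.py
```

```text
clock: 8.3
ee_pos: [0.55, 0.1617, 0.2528]
ee_rot: [-0.009, 0.828, 0.561, -0.006]
ft_force: [1.1, -0.3, -0.9]
finger_gap: 0.148
gripper_force: 58.6
clock: 9.3
ee_pos: [0.55, 0.1617, 0.2528]
ee_rot: [-0.004, 0.436, 0.9, -0.01]
ft_force: [-0.4, 0.1, -2.0]
finger_gap: 0.147
gripper_force: 58.6
clock: 10.3
ee_pos: [0.55, 0.1617, 0.2527]
ee_rot: [0.001, 0.008, 1.0, -0.011]
ft_force: [0.1, -0.4, -0.7]
finger_gap: 0.146
gripper_force: 58.6
pos [0.55   0.1617 0.2527] need rot units [0.215 0.04  2.359] q [ 0.297  0.373  0.188  1.391 -0.022  0.314] [ 0.14 -0.35 -0.74]
tgt [0.5444 0.1894] units [-0.112  0.553]
```

```bash
python3 -m jog '{"offset":[[-0.05,-0.2,0],[-0.05,-0.4,0],[0,-0.4,0],[0,-0.2,0],[0,0,0],[0,0,0],[0,0,0],[0,0,0],[0,0,0],[0,0,0]],"delta_rot":[[0.1,0.02,0.8],[0.11,0.02,0.8],[0,0,0.76],[0,0,0],[0,0,0],[0,0,0],[0,0,0],[0,0,0],[0,0,0],[0,0,0]]}' 
python3 e.py
python3 - <<'E'
from h import *
s,im=snap('wrist','w4.png'); np.save('w4.npy',s,allow_pickle=True)
print(proj('wrist',(.5433,.1891,.08),s))
u,v=proj('wrist',(.5433,.1891,.08),s).astype(int); x0,y0=u-60,v-45; print(x0,y0)
im=cv2.imread('pics/w4.png'); cv2.imwrite('pics/c4.png',cv2.resize(im[y0:y0+90,x0:x0+120],None,fx=6,fy=6,interpolation=cv2.INTER_CUBIC))
E
```

```text
clock: 11.3
ee_pos: [0.5446, 0.102, 0.2513]
ee_rot: [-0.001, -0.114, 0.993, -0.001]
ft_force: [0.4, 0.3, -0.9]
finger_gap: 0.152
gripper_force: 58.6
pos [0.5446 0.102  0.2513] need rot units [ 0.016 -0.022  0.012] q [ 1.860e-01  3.290e-01  1.220e-01  1.366e+00 -1.000e-03 -4.300e-02] [ 0.36  0.32 -0.93]
tgt [0.5444 0.1894] units [-0.005  1.747]
[418.99071276 201.90630354]
358 156
```

View pics/c4.png

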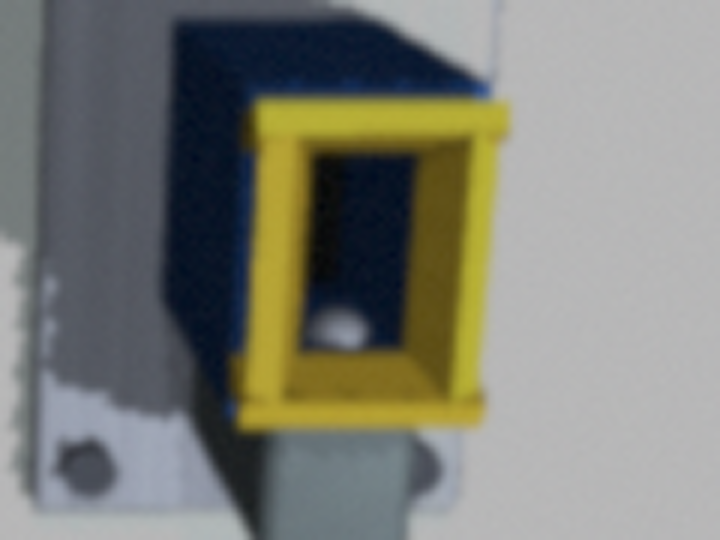

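The crop shows the mouth turned half round. The bar centres are at (383,102) and (361,428), the slot's right edge runs (416,155) to (402,350), and the ball shows at (340,328). I'll compute the slot from this pose and the cartridge's place in the hand.

```bash
python3 - <<'E'
from h import *
s=np.load('w4.npy',allow_pickle=True).item(); im=cv2.imread('pics/w4.png')
C=lambda x,y:(358+x/6-.4,156+y/6-.4)
A=lambda x,y,z:at('wrist',C(x,y),z,s)[:2]
ang=lambda v:np.degrees(np.arctan2(v[1],v[0]))
print('rim',A(372,265,.08)); p,q=A(383,102,.08),A(361,428,.08); print(ang(q-p),np.hypot(*(q-p)))
p,q=A(402,350,.07),A(416,155,.07); v=p-q; L=np.hypot(*v); print('slot right',L,ang(v)); n=np.array([v[1],-v[0]])/L; print('slot c',(p+q)/2+n*.0081,(p+q)/2-n*.0081)
a=s['ee_rot'];M=R.from_quat([a[1],a[2],a[3],a[0]]).as_matrix()
for zt in(-.001,.107):
  for xt in(-.015,.015): print(zt,xt,proj('wrist',s['ee_pos']+M@[xt,0,zt],s).round(1))
g=lambda a:[int(x) for x in a]
print('col',[(y,g(im[y,322])) for y in list(range(179,188))+list(range(241,248))+list(range(312,320))])
for y in(200,290): print(y,g(im[y,285:360].sum(1)), g(im[y,285:360,2]))
E
```

```text
rim [0.54132244 0.18903834]
13.614024311571754 0.049205394807516255
slot right 0.030325840946303743 13.636637197768398
slot c [0.54239602 0.1894917 ] [0.53857665 0.20523503]
-0.001 -0.015 [320.8 314.3]
-0.001 0.015 [320.7 244. ]
0.107 -0.015 [321.1 222.4]
0.107 0.015 [321.1 180.2]
col [(179, [183, 182, 183]), (180, [182, 182, 182]), (181, [175, 175, 174]), (182, [141, 141, 141]), (183, [77, 77, 77]), (184, [23, 24, 23]), (185, [11, 9, 8]), (186, [8, 8, 7]), (187, [4, 0, 2]), (241, [14, 32, 58]), (242, [7, 30, 57]), (243, [6, 30, 56]), (244, [4, 29, 58]), (245, [9, 36, 68]), (246, [16, 46, 85]), (247, [16, 50, 95]), (312, [33, 96, 179]), (313, [35, 97, 180]), (314, [39, 96, 176]), (315, [57, 98, 161]), (316, [96, 115, 147]), (317, [131, 142, 154]), (318, [140, 148, 157]), (319, [137, 142, 151])]
200 [549, 554, 546, 548, 547, 549, 551, 549, 551, 548, 550, 549, 550, 552, 546, 548, 547, 552, 551, 552, 549, 545, 521, 415, 247, 92, 11, 25, 22, 14, 33, 11, 17, 20, 32, 17, 34, 27, 15, 22, 21, 13, 19, 16, 2, 17, 12, 45, 215, 413, 518, 547, 548, 549, 550, 547, 549, 549, 548, 552, 553, 550, 549
[... 309 characters left out ...]
183, 184, 184, 183, 183, 183, 183, 182, 182, 183, 182, 184, 184, 183, 183, 182, 181]
290 [24, 23, 34, 34, 33, 28, 12, 29, 27, 16, 19, 17, 30, 35, 54, 45, 52, 51, 36, 25, 77, 134, 162, 166, 164, 167, 176, 166, 159, 161, 167, 165, 168, 168, 165, 167, 164, 171, 162, 165, 170, 171, 156, 163, 166, 165, 157, 162, 160, 160, 163, 164, 155, 97, 38, 30, 40, 56, 44, 40, 43, 27, 23, 20, 20, 35, 21, 31, 30, 39, 29, 36, 24, 25, 15] [7, 6, 9, 8, 11, 8, 4, 9, 9, 4, 5, 5, 9, 11, 17, 13, 16, 16, 12, 14, 44, 80, 95, 97, 96, 97, 99, 97, 95, 97, 98, 97, 98, 98, 97, 98, 96, 98, 96, 97, 98, 99, 96, 97, 98, 97, 96, 96, 96, 97, 97, 96, 90, 60, 25, 11, 11, 17, 13, 12, 15, 8, 7, 5, 6, 11, 6, 8, 10, 13, 9, 11, 7, 9, 3]
```

The mount calibration seems to differ between calls, so I'll check that and average.

```bash
python3 - <<'E'
from h import *
m=np.array([optics.get_calibration('wrist')['mount'] for _ in range(6)]); print(m[:,:3,3],m[:,0,2]);
s=np.load('w4.npy',allow_pickle=True).item(); a=s['ee_rot'];print(s['ee_pos'],read_state()['ee_pos'],a, np.linalg.norm(a))
M=R.from_quat([a[1],a[2],a[3],a[0]]).as_matrix(); print(M.round(4))
s=np.load('w2.npy',allow_pickle=True).item(); a=s['ee_rot'];M=R.from_quat([a[1],a[2],a[3],a[0]]).as_matrix()
print(proj('wrist',s['ee_pos']+M@[-.015,0,-.001],s).round(1))
E
```

```text
[[ 0.06688113  0.00031904 -0.12246508]
 [ 0.06688113  0.00031904 -0.12246508]
 [ 0.06688113  0.00031904 -0.12246508]
 [ 0.06688113  0.00031904 -0.12246508]
 [ 0.06688113  0.00031904 -0.12246508]
 [ 0.06688113  0.00031904 -0.12246508]] [0.26724103 0.26724103 0.26724103 0.26724103 0.26724103 0.26724103]
[0.54459954 0.10198777 0.2512605 ] [0.54462101 0.10189428 0.25126618] [-1.26144182e-03 -1.14320962e-01  9.93442811e-01 -7.12790739e-04] 0.9999999999999999
[[-0.9739 -0.2271 -0.0023]
 [-0.2271  0.9739 -0.0017]
 [ 0.0027 -0.0011 -1.    ]]
[320.8 314.3]
```

The reported mount moved by 1.5 mm between calls, while the pictures show the cartridge hasn't moved in the hand. Averaging the two half-turned views cancels that bias: slot centre (0.5420, 0.1888), cartridge −0.6 mm along tool x, so the TCP target is (0.5414, 0.1887).

```bash
python3 -m jog '{"offset":[[-0.03,0.2,0],[-0.034,0.4,0],[0,0.5,0],[0,0.4,0],[0,0.2,-0.2],[0,0.036,-0.4],[0,0,-0.3],[0,0,-0.18],[0,0,0],[0,0,0]],"delta_rot":[[0.016,-0.022,0.012],[0,0,0],[0,0,0],[0,0,0],[0,0,0],[0,0,0],[0,0,0],[0,0,0],[0,0,0],[0,0,0]]}' 
python3 e.py
```

```text
clock: 12.35
ee_pos: [0.5415, 0.1884, 0.1976]
ee_rot: [0.0, -0.115, 0.993, 0.0]
ft_force: [-0.1, -0.3, -0.4]
finger_gap: 0.15
gripper_force: 58.6
pos [0.5415 0.1884 0.1976] need rot units [-0.     0.003  0.004] q [ 0.335  0.378  0.057  1.249 -0.     0.105] [-0.06 -0.29 -0.37]
tgt [0.5444 0.1894] units [0.057 0.019]
```

```bash
python3 -m jog '{"offset":[[0,0,-0.04],[0,0,-0.04],[0,0,-0.04],[0,0,-0.04],[0,0,-0.04],[0,0,-0.03],[0,0,-0.03],[0,0,-0.03],[0,0,-0.03],[0,0,0]],"delta_rot":[[0,0,0],[0,0,0],[0,0,0],[0,0,0],[0,0,0],[0,0,0],[0,0,0],[0,0,0],[0,0,0],[0,0,0]]}' 
python3 e.py
```

```text
clock: 13.35
ee_pos: [0.5414, 0.1885, 0.1811]
ee_rot: [-0.0, -0.115, 0.993, -0.0]
ft_force: [-0.5, 0.5, -0.2]
finger_gap: 0.149
gripper_force: 58.6
pos [0.5414 0.1885 0.1811] need rot units [ 0.001 -0.001  0.002] q [ 0.335  0.384  0.023  1.21  -0.     0.105] [-0.46  0.53 -0.24]
tgt [0.5444 0.1894] units [0.06  0.018]
```

```bash
python3 -m jog '{"offset":[[0,0,-0.02],[0,0,-0.02],[0,0,-0.02],[0,0,-0.02],[0,0,-0.02],[0,0,-0.02],[0,0,-0.02],[0,0,0],[0,0,0],[0,0,0]],"delta_rot":[[0,0,0],[0,0,0],[0,0,0],[0,0,0],[0,0,0],[0,0,0],[0,0,0],[0,0,0],[0,0,0],[0,0,0]]}'
```

```text
clock: 14.35
ee_pos: [0.5414, 0.1885, 0.1743]
ee_rot: [-0.0, -0.115, 0.993, 0.0]
ft_force: [-0.3, 1.8, -1.7]
finger_gap: 0.145
gripper_force: 58.5
```

```bash
python3 -m jog '{"offset":[[0,0,-0.02],[0,0,-0.02],[0,0,-0.02],[0,0,-0.02],[0,0,-0.02],[0,0,-0.02],[0,0,-0.02],[0,0,0],[0,0,0],[0,0,0]],"delta_rot":[[0,0,0],[0,0,0],[0,0,0],[0,0,0],[0,0,0],[0,0,0],[0,0,0],[0,0,0],[0,0,0],[0,0,0]]}'
python3 e.py
```

```text
clock: 15.35
ee_pos: [0.5413, 0.1885, 0.167]
ee_rot: [-0.0, -0.115, 0.993, -0.0]
ft_force: [-2.1, 1.7, -0.8]
finger_gap: 0.147
gripper_force: 58.5
pos [0.5413 0.1885 0.167 ] need rot units [ 0.001 -0.005  0.002] q [ 0.335  0.39  -0.003  1.177  0.     0.105] [-2.05  1.66 -0.82]
tgt [0.5444 0.1894] units [0.062 0.018]
```

```bash
python3 -m jog '{"offset":[[0,0.005,-0.02],[0,0,-0.02],[0,0,-0.02],[0,0,-0.02],[0,0,-0.02],[0,0,0],[0,0,0],[0,0,0],[0,0,0],[0,0,0]],"delta_rot":[[0,0,0],[0,0,0],[0,0,0],[0,0,0],[0,0,0],[0,0,0],[0,0,0],[0,0,0],[0,0,0],[0,0,0]]}'
python3 e.py
```

```text
clock: 16.35
ee_pos: [0.5413, 0.1887, 0.1622]
ee_rot: [-0.0, -0.115, 0.993, -0.0]
ft_force: [-4.2, -1.2, -2.3]
finger_gap: 0.147
gripper_force: 58.6
pos [0.5413 0.1887 0.1622] need rot units [ 0.002 -0.002  0.002] q [ 0.335  0.393 -0.012  1.166 -0.     0.105] [-4.17 -1.22 -2.29]
tgt [0.5444 0.1894] units [0.061 0.013]
```

```bash
python3 -m jog '{"offset":[[-0.007,-0.002,0],[0,0,-0.02],[0,0,-0.02],[0,0,-0.02],[0,0,0],[0,0,0],[0,0,0],[0,0,0],[0,0,0],[0,0,0]],"delta_rot":[[0,0,0],[0,0,0],[0,0,0],[0,0,0],[0,0,0],[0,0,0],[0,0,0],[0,0,0],[0,0,0],[0,0,0]]}'
python3 e.py; python3 -c "
from h import *
print(np.mean([read_state()['ft_force'] for _ in range(20)],axis=0),read_state()['wrist_torque'])"
```

```text
clock: 17.35
ee_pos: [0.5411, 0.1886, 0.1593]
ee_rot: [0.0, -0.115, 0.993, -0.0]
ft_force: [-2.1, -0.6, -1.9]
finger_gap: 0.144
gripper_force: 58.7
pos [0.5411 0.1886 0.1593] need rot units [0.    0.    0.002] q [ 0.335  0.393 -0.019  1.158 -0.     0.105] [-2.11 -0.63 -1.89]
tgt [0.5444 0.1894] units [0.066 0.014]
[-2.11373817 -0.63167967 -1.89153573] [0.09657303 0.44147143 0.05588936]
```

```bash
python3 -m jog '{"offset":[[-0.005,-0.001,-0.02],[0,0,-0.02],[0,0,-0.02],[0,0,-0.02],[0,0,-0.02],[0,0,0],[0,0,0],[0,0,0],[0,0,0],[0,0,0]],"delta_rot":[[0,0,0],[0,0,0],[0,0,0],[0,0,0],[0,0,0],[0,0,0],[0,0,0],[0,0,0],[0,0,0],[0,0,0]]}'
python3 e.py
```

```text
clock: 18.35
ee_pos: [0.5408, 0.1886, 0.1542]
ee_rot: [-0.0, -0.115, 0.993, -0.0]
ft_force: [-0.1, 0.6, -4.0]
finger_gap: 0.147
gripper_force: 58.5
pos [0.5408 0.1886 0.1542] need rot units [ 0.001 -0.001  0.002] q [ 0.336  0.396 -0.029  1.146 -0.     0.105] [-0.14  0.62 -4.  ]
tgt [0.5444 0.1894] units [0.071 0.016]
```

```bash
cat > sl.py <<'E'
from h import *
s,im=snap('wrist','t.png'); c=im[:,321,:].astype(int)
o=[y for y in range(215,330) if c[y,0]>1.8*c[y,2] and c[y,0]>40]; print('orange rows',min(o),max(o)); 
d=np.diff(c[225:325,0]); print('edges',[(225+int(i),int(d[i])) for i in np.argsort(-abs(d))[:5]], s['ft_force'].round(2),s['wrist_torque'].round(3),s['ee_pos'].round(4))
E
python3 sl.py
python3 - <<'E'
import cv2;im=cv2.imread('pics/w4.png')[:,:,::-1].astype(int);c=im[:,321]
o=[y for y in range(215,330) if c[y,0]>1.8*c[y,2] and c[y,0]>40]; print('w4',min(o),max(o))
E
```

```text
orange rows 229 315
edges [(228, 24), (302, 23), (227, 20), (303, 15), (245, 14)] [-0.14  0.62 -4.  ] [ 0.203 -0.009 -0.006] [0.5408 0.1886 0.1542]
w4 229 315
```

```bash
python3 -m jog '{"offset":[[0,0,-0.02],[0,0,-0.02],[0,0,-0.02],[0,0,-0.02],[0,0,-0.02],[0,0,0],[0,0,0],[0,0,0],[0,0,0],[0,0,0]],"delta_rot":[[0,0,0],[0,0,0],[0,0,0],[0,0,0],[0,0,0],[0,0,0],[0,0,0],[0,0,0],[0,0,0],[0,0,0]]}'
python3 sl.py
```

```text
clock: 19.4
ee_pos: [0.5407, 0.1885, 0.1491]
ee_rot: [-0.0, -0.115, 0.993, -0.0]
ft_force: [-0.4, 0.4, -3.5]
finger_gap: 0.15
gripper_force: 58.5
orange rows 229 315
edges [(228, 25), (302, 22), (301, 19), (227, 17), (229, 15)] [-0.38  0.36 -3.53] [0.251 0.006 0.059] [0.5407 0.1885 0.1491]
```

```bash
python3 -m jog '{"offset":[[0,0,-0.01],[0,0,-0.01],[0,0,-0.01],[0,0,-0.01],[0,0,-0.01],[0,0,-0.01],[0,0,-0.01],[0,0,-0.01],[0,0,0],[0,0,0]],"delta_rot":[[0,0,0],[0,0,0],[0,0,0],[0,0,0],[0,0,0],[0,0,0],[0,0,0],[0,0,0],[0,0,0],[0,0,0]]}'
python3 -c "
from h import *
s=read_state();print(s['wrist_torque'],s['joint_torque'])"
```

```text
clock: 20.45
ee_pos: [0.5408, 0.1886, 0.1452]
ee_rot: [-0.0, -0.115, 0.993, -0.0]
ft_force: [-1.4, -0.0, -0.5]
finger_gap: 0.151
gripper_force: 58.9
[0.25102208 0.0869968  0.00408854] [-4.63664029e-01 -8.39518619e+01  4.71643531e+01  2.33777409e-02
 -3.14901592e-01  1.69078616e-02]
```

```bash
python3 -m jog '{"offset":[[0,0,-0.01],[0,0,-0.01],[0,0,-0.01],[0,0,-0.01],[0,0,0],[0,0,0],[0,0,0],[0,0,0],[0,0,0],[0,0,0]],"delta_rot":[[0,0,0],[0,0,0],[0,0,0],[0,0,0],[0,0,0],[0,0,0],[0,0,0],[0,0,0],[0,0,0],[0,0,0]]}'
```

```text
clock: 21.45
ee_pos: [0.5408, 0.1885, 0.1432]
ee_rot: [-0.0, -0.115, 0.993, -0.0]
ft_force: [0.5, 1.7, -4.5]
finger_gap: 0.15
gripper_force: 58.4
```

```bash
python3 -m jog '{"offset":[[0,0,0],[0,0,-0.004],[0,0,-0.004],[0,0,-0.004],[0,0,-0.004],[0,0,-0.004],[0,0,-0.005],[0,0,-0.005],[0,0,-0.005],[0,0,-0.005]],"delta_rot":[[0,0,0],[0,0,0],[0,0,0],[0,0,0],[0,0,0],[0,0,0],[0,0,0],[0,0,0],[0,0,0],[0,0,0]]}'
python3 sl.py
```

```text
clock: 22.45
ee_pos: [0.5408, 0.1885, 0.1412]
ee_rot: [0.0, -0.115, 0.993, -0.0]
ft_force: [-0.8, 0.4, -1.3]
finger_gap: 0.15
gripper_force: 58.8
orange rows 229 315
edges [(227, 24), (228, 22), (301, 21), (300, 15), (245, 14)] [-0.79  0.41 -1.27] [0.216 0.076 0.01 ] [0.5408 0.1885 0.1412]
```

```bash
python3 -m jog '{"offset":[[0,0,-0.005],[0,0,-0.005],[0,0,-0.005],[0,0,-0.005],[0,0,-0.005],[0,0,-0.005],[0,0,-0.005],[0,0,-0.005],[0,0,-0.005],[0,0,-0.005]],"delta_rot":[[0,0,0],[0,0,0],[0,0,0],[0,0,0],[0,0,0],[0,0,0],[0,0,0],[0,0,0],[0,0,0],[0,0,0]]}'
```

```text
clock: 23.5
ee_pos: [0.5412, 0.1887, 0.1396]
ee_rot: [0.001, -0.115, 0.993, 0.0]
ft_force: [-2.7, -1.0, 11.6]
finger_gap: 0.151
gripper_force: 60.6
```

The force jumped to 11.6 N and the TCP stopped 0.9 mm short, so this is the hard floor with the foot at about 32.5 mm. That matches the ball first being felt at about 62 mm. I'll ease off, release, retreat and check.

```bash
python3 -m jog '{"offset":[[0,0,0.01],[0,0,0],[0,0,0],[0,0,0],[0,0,0],[0,0,0],[0,0,0],[0,0,0],[0,0,0],[0,0,0]],"delta_rot":[[0,0,0],[0,0,0],[0,0,0],[0,0,0],[0,0,0],[0,0,0],[0,0,0],[0,0,0],[0,0,0],[0,0,0]]}'
python3 sl.py
python3 -m jog '{"offset":[[0,0,0],[0,0,0],[0,0,0],[0,0,0],[0,0,0],[0,0,0],[0,0,0],[0,0,0],[0,0,0.1],[0,0,0.2]],"delta_rot":[[0,0,0],[0,0,0],[0,0,0],[0,0,0],[0,0,0],[0,0,0],[0,0,0],[0,0,0],[0,0,0],[0,0,0]]}' 0.2 60
python3 -m jog '{"offset":[[0,0,0.4],[0,0,0.5],[0,0,0.5],[0,0,0.4],[0,0,0.2],[0,0,0],[0,0,0],[0,0,0],[0,0,0],[0,0,0]],"delta_rot":[[0,0,0],[0,0,0],[0,0,0],[0,0,0],[0,0,0],[0,0,0],[0,0,0],[0,0,0],[0,0,0],[0,0,0]]}'
python3 - <<'E'
from h import *
snap('side','s5.png'); s,_=snap('wrist','w5.png'); print(s['ft_force'],s['ee_pos'])
b=cv2.resize(cv2.imread('pics/s5.png')[110:200,245:335],(400,400),interpolation=cv2.INTER_CUBIC)
a=cv2.resize(cv2.imread('pics/w5.png')[60:340,180:460],(400,400))
cv2.imwrite('pics/c5.png',cv2.convertScaleAbs(np.hstack([a,b]),alpha=1.4))
im=cv2.imread('pics/w5.png'); h=cv2.cvtColor(im,cv2.COLOR_BGR2HSV); m=cv2.inRange(h,(4,170,80),(18,255,255)); m[:100]=0;m[:,:260]=0;m[:,390:]=0; n,l,st,_=cv2.connectedComponentsWithStats(m); print(st[1:][np.argsort(-st[1:,4])[:3]])
for z in(.1405,.1455): 
  M=R.from_euler('z',193.2,degrees=True).as_matrix(); print(z,[proj('wrist',np.array([.542,.1888,z])+M@[a,b,0],s).round(1) for a in(-.015,.015) for b in(-.007,.007)])
E
```

```text
clock: 24.5
ee_pos: [0.541, 0.1886, 0.1396]
ee_rot: [0.0, -0.115, 0.993, 0.0]
ft_force: [-0.2, 0.2, 5.5]
finger_gap: 0.148
gripper_force: 59.5
orange rows 229 315
edges [(300, 24), (228, 23), (227, 23), (301, 21), (229, 15)] [-0.24  0.15  5.46] [0.091 0.218 0.036] [0.541  0.1886 0.1396]
clock: 25.55
ee_pos: [0.5405, 0.1884, 0.1544]
ee_rot: [-0.001, -0.115, 0.993, -0.0]
ft_force: [1.3, 1.1, 0.7]
finger_gap: 0.599
gripper_force: 0.0
clock: 26.55
ee_pos: [0.5406, 0.1885, 0.2537]
ee_rot: [-0.0, -0.115, 0.993, -0.0]
ft_force: [-0.1, -0.1, 0.9]
finger_gap: 0.6
gripper_force: 0.0
[-1.15689061 -0.15333367 -0.19204855] [0.54067624 0.18853009 0.25390967]
[[310 179  23  42 853]
 [331 177   1   1   1]]
0.1405 [array([330.9, 221.3]), array([311.3, 221.3]), array([331.2, 180.1]), array([310.9, 180.1])]
0.1455 [array([331.1, 223.7]), array([311.1, 223.7]), array([331.4, 181.7]), array([310.7, 181.8])]
```

View pics/c5.png

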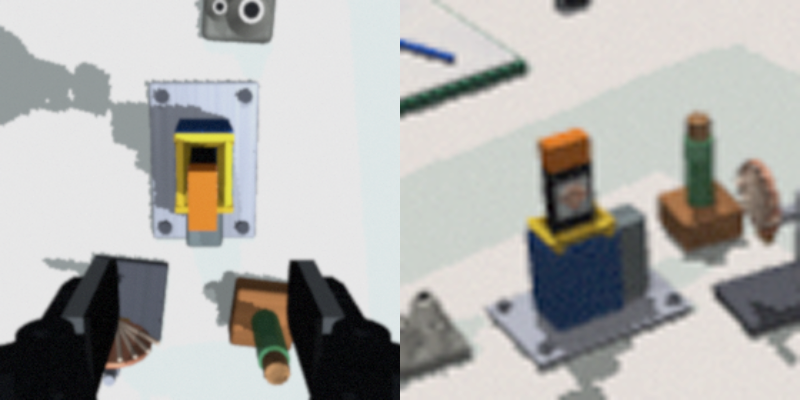

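It stands upright, centred, at the expected height. To be sure it's on the floor and not caught on the ball, I'll do a gentle push from above with shut fingers, well under 25 N.

```bash
python3 -m jog '{"offset":[[0.02,0,0],[0,0,-0.1],[0,0,-0.3],[0,0,-0.4],[0,0,-0.4],[0,0,-0.3],[0,0,-0.2],[0,0,-0.1],[0,0,0],[0,0,0]],"delta_rot":[[0,0,0],[0,0,0],[0,0,0],[0,0,0],[0,0,0],[0,0,0],[0,0,0],[0,0,0],[0,0,0],[0,0,0]]}' -1 20
python3 -m jog '{"offset":[[0,0,-0.008],[0,0,-0.008],[0,0,-0.008],[0,0,-0.008],[0,0,-0.006],[0,0,-0.006],[0,0,-0.006],[0,0,-0.006],[0,0,-0.004],[0,0,0]],"delta_rot":[[0,0,0],[0,0,0],[0,0,0],[0,0,0],[0,0,0],[0,0,0],[0,0,0],[0,0,0],[0,0,0],[0,0,0]]}'
```

```text
clock: 27.65
ee_pos: [0.5421, 0.1887, 0.1649]
ee_rot: [0.0, -0.115, 0.993, 0.0]
ft_force: [0.6, -0.7, 0.0]
finger_gap: 0.001
gripper_force: 0.0
clock: 28.65
ee_pos: [0.5418, 0.1886, 0.1613]
ee_rot: [-0.0, -0.115, 0.993, -0.0]
ft_force: [-0.6, 0.2, -0.2]
finger_gap: -0.003
gripper_force: 0.0
```

```bash
python3 -m jog '{"offset":[[0,0,-0.005],[0,0,-0.005],[0,0,-0.005],[0,0,-0.005],[0,0,-0.005],[0,0,-0.005],[0,0,-0.005],[0,0,-0.005],[0,0,0],[0,0,0]],"delta_rot":[[0,0,0],[0,0,0],[0,0,0],[0,0,0],[0,0,0],[0,0,0],[0,0,0],[0,0,0],[0,0,0],[0,0,0]]}'
```

```text
clock: 29.65
ee_pos: [0.542, 0.1886, 0.1596]
ee_rot: [0.0, -0.115, 0.993, 0.0]
ft_force: [-0.4, -0.5, 5.9]
finger_gap: 0.001
gripper_force: 2.8
```

```bash
python3 -m jog '{"offset":[[0,0,-0.003],[0,0,-0.003],[0,0,-0.003],[0,0,-0.003],[0,0,0],[0,0,0],[0,0,0],[0,0,0],[0,0,0],[0,0,0]],"delta_rot":[[0,0,0],[0,0,0],[0,0,0],[0,0,0],[0,0,0],[0,0,0],[0,0,0],[0,0,0],[0,0,0],[0,0,0]]}'
```

```text
clock: 30.65
ee_pos: [0.5423, 0.1888, 0.1595]
ee_rot: [0.001, -0.115, 0.993, 0.0]
ft_force: [-0.4, -0.3, 10.8]
finger_gap: 0.003
gripper_force: 5.7
```

10.8 N moves it only 0.1 mm, which is beyond the ball's 7 N maximum, so it's on the floor. I'll retreat and hand in.

```bash
python3 -m jog '{"offset":[[0,0,0.1],[0,0,0.3],[0,0,0.5],[0,0,0.5],[0,0,0.4],[0,0,0.1],[0,0,0],[0,0,0],[0,0,0],[0,0,0]],"delta_rot":[[0,0,0],[0,0,0],[0,0,0],[0,0,0],[0,0,0],[0,0,0],[0,0,0],[0,0,0],[0,0,0],[0,0,0]]}'
python3 -c "
from plant import close_job
print(close_job())"
```

```text
clock: 31.65
ee_pos: [0.5415, 0.1885, 0.2529]
ee_rot: [-0.001, -0.115, 0.993, -0.0]
ft_force: [-1.2, -0.1, -0.1]
finger_gap: -0.001
gripper_force: 0.0
the job is handed in; nothing more can be done
None
```

The smaller cartridge stands released and upright on the floor of the holder's slot, foot about 32.5 mm above the table, and the job is handed in at 31.7 s; a 10.8 N push from above no longer moved it, but the ball's click is inferred from that, and no verdict came back.

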